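Grade the ring fingers on the display board by height

ROBOT

A 7-joint arm with a two-finger parallel gripper is mounted at the origin on the work surface. World frame = base frame: x ahead of the robot, y to its left, z up, the work surface at z = 0. Lengths are in m, angles in rad, forces in N, time in s.
With the tool pointing down it reaches from about 0.4 to 0.925 m from the base axis. Payload 4.1 kg.
Tool frame: the origin (TCP) lies midway between the tips of the shut fingers; the grasp point (between the pads) lies 19 mm behind it; z points along the fingers, y is the direction in which the jaws open and shut (so a half turn about z gives the same grasp; the last joint's range is limited). The gripper opens to 85 mm and grips with 20 to 120 N. Pads are 22 mm wide; open, the fingers measure 114 mm over their backs; the gripper's body (76 mm by 85 mm) begins 54 mm behind the grasp point. The pads swing forward as they close: fully open they stand 13 mm farther back than shut.
Start: joints at [1.167, 0.398, 0.045, 1.537, -0.019, 1.207, -0.051], TCP at [0.195, -0.62, 0.231] pointing down, gripper open.
Joint ranges: [-2.82, 2.82], [-0.49, 2.23], [-1.37, 1.46], [0, 2.46], [-1.36, 4.5], [0.23, 2], [-2.94, 2.94]. Speed limits (rad/s): [2.57, 2.57, 3.14, 3.14, 3.14, 3.14, 3.14].

INTERFACE

Orientations are given as a 3x3 rotation matrix whose columns are the frame's x, y, z axes.
In Python, from rig import * gives the robot as it stands. The module is installed in compiled form; this text tells all that it offers.
- The arm moves only by the tool arm_command, never from a script. Its argument "moves" is a list of rows, each a list of 7 numbers: the opening, from -1 (shut) to 1 (fully open), then the shift along the tool's x, y, z in m, then the turn, a rotation vector about the tool's x, y, z in rad. In form: [[claw, tx, ty, tz, ax, ay, az], ...]. A call has 1 to 5 rows; each row shifts and turns the commanded pose from where the row before left it, along the tool's axes as they then stand; what a row does not reach is not made up. A row lasts 1/8 s, in which the tool goes at most 62.5 mm and 10.7 degrees, less where a joint would pass 70% of its speed; a pose out of reach is approached as far as the arm can. A call is refused whole if a number of a shift passes 0.0625 or a number of a turn 0.188, either way. A call with a gripper value outside its range is refused whole. The fingers move at their own pace and stop on an object; "grip_force" is the grip in N (left out, the last holds). Time passes only in rows, so rows that do not move let the fingers close. It gives the time, the measured TCP pose, the force and the opening at its end, in the units of the state.
- state(): the state, without advancing time (a new reading comes with each control period).
- camera(name): name is "scene" or "top" or "wrist"; returns a dict with "color" (480x640x3 uint8, red, green, blue), "range_z" (480x640 float32, m along the optical axis (not along the pixel's ray), 0 where there is no reading), "camera_matrix" (3x3 intrinsics, pixels), "world_to_cam" (4x4, takes a point from world to camera coordinates); the wrist camera has in their place "mount" (4x4, takes a point from camera to tool coordinates, whose origin is the TCP and whose axes are the flange's). Camera axes: x right, y down, z forward; pixel columns grow to the right and rows downward; lengths in m; the calibration is good to about 2 mm. A picture is of the moment at which its call begins: read the wrist's pose just before it.
- hand_in(): hands the job in, once; it reports no verdict.
The state is a dict: "t": time; "joints": joint angles; "joint_velocities": joint speeds; "effort": joint torques, N m; "tcp_pos": TCP position; "orientation": TCP orientation; "wrist_force": force on the tool from outside, world axes, zero at the start; "ft_torque": the same for the moment, N m; "opening": finger opening in m.
Only numpy, scipy, OpenCV 4.12 (cv2) and the standard library are available. Lean on these libraries where they do the work, as an engineer would, in place of code of your own. Each camera call takes 0.05 s, during which the arm holds its last target. There are 200 camera calls.

TASK

Set up the ring display: stand the four ring fingers upright on the pink board, one in the middle of each gold circle, in order of height, with the tallest on the circle next to the white flower dish and the shortest at the far end of the row. Let go of them all, do not knock any over, and leave the little amber jar where it stands.

Things in the scene. Friction and masses are not known exactly. Their poses are not given: they have to be found in the camera images.
- finger_teal: ring display finger, the shortest: upright round teal post, 22 mm in diameter and straight up to a slightly domed top, on a round pale wooden foot 46 mm in diameter and 8 mm thick; 55 mm tall in all; a small gold ring with a gem sits low on the post, 12 to 19 mm above the underside. About 83 g, loose, starts standing on the table. Origin: centre of the underside; z up the post.
- finger_cream: ring display finger, second shortest: upright round cream post, 22 mm in diameter and straight up to a slightly domed top, on a round pale wooden foot 46 mm in diameter and 8 mm thick; 75 mm tall in all; a small gold ring with a gem sits low on the post, 12 to 19 mm above the underside. About 95 g, loose, starts standing on the table. Origin: centre of the underside; z up the post.
- finger_purple: ring display finger, second tallest: upright round purple post, 22 mm in diameter and straight up to a slightly domed top, on a round pale wooden foot 46 mm in diameter and 8 mm thick; 95 mm tall in all; a small gold ring with a gem sits low on the post, 12 to 19 mm above the underside. About 107 g, loose, starts standing on the table. Origin: centre of the underside; z up the post.
- finger_black: ring display finger, the tallest: upright round black post, 22 mm in diameter and straight up to a slightly domed top, on a round pale wooden foot 46 mm in diameter and 8 mm thick; 115 mm tall in all; a small gold ring with a gem sits low on the post, 12 to 19 mm above the underside. About 119 g, loose, starts standing on the table. Origin: centre of the underside; z up the post.
- circle_a: gold circle, flat, 78 mm in outer diameter (68 mm inside the gold line), filled with dark pink, on the long pink display board; first of the four in the row, counted from the end at the robot's right (-y). Origin: its centre on the board's upper surface, 20 mm above the table; z up, y along the row towards the next letter. The circles are 85 mm apart; the board is fixed, 120 mm wide, 480 mm long, 20 mm thick.
- circle_b: gold circle, flat, 78 mm in outer diameter (68 mm inside the gold line), filled with dark pink, on the long pink display board; second of the four in the row, counted from the end at the robot's right (-y). Origin: its centre on the board's upper surface, 20 mm above the table; z up, y along the row towards the next letter. The circles are 85 mm apart; the board is fixed, 120 mm wide, 480 mm long, 20 mm thick.
- circle_c: gold circle, flat, 78 mm in outer diameter (68 mm inside the gold line), filled with dark pink, on the long pink display board; third of the four in the row, counted from the end at the robot's right (-y). Origin: its centre on the board's upper surface, 20 mm above the table; z up, y along the row towards the next letter. The circles are 85 mm apart; the board is fixed, 120 mm wide, 480 mm long, 20 mm thick.
- circle_d: gold circle, flat, 78 mm in outer diameter (68 mm inside the gold line), filled with dark pink, on the long pink display board; fourth of the four in the row, counted from the end at the robot's right (-y). Origin: its centre on the board's upper surface, 20 mm above the table; z up, y along the row towards the next letter. The circles are 85 mm apart; the board is fixed, 120 mm wide, 480 mm long, 20 mm thick.
- dish: white five-petalled flower dish, about 69 mm across, 12 mm high with a small gold bead in the middle (19 mm), fixed on one end of the pink board beyond the last circle, about 70 mm from that circle's centre; which end differs from time to time (the other end carries a dark blue gift box 50 mm square, 23 mm high). Origin: centre of its underside.
- jar: small amber glass jar with a brass cap, 34 mm in diameter, 42 mm tall, loose, standing among the ring fingers on the table. To be left alone. Origin: centre of its underside.
Mind the look-alikes: they are no part of the job. What is shaped like the finger_cream but green is not meant. Leave any green look-alike of the finger_teal alone.

How it is judged:
By the outcome, as a careful person would: the job done as asked, in the order asked, and still so for the second after the job is handed in, with the robot touching nothing.
It also fails if it takes over 96 s, if anything falls off the work surface, if the arm or the gripper's body presses on something with over 40 N, if the wrist force passes 120 N, or if a joint passes its speed limit or range.

## Working session

There is one attempt and no reset: what is moved stays moved. The work goes in short steps, Python scripts to look and compute and a tool call to move; the robot and the scene stay as the last step left them, time stands still between calls to the robot, and variables do not carry over. Pictures are saved under pics/ and viewed, about 12 in all and at most 16, crops included, and the job is handed in when it is done.

Besides the shell and the picture viewer there is one more tool, called after "Emit:" by a JSON object that holds its "api" and its "payload", one argument or row to a line. arm_command: Moves the arm, as the interface text tells. Its arguments: {"type":"object","properties":{"moves":{"type":"array"},"grip_force":{"type":"number"}},"required":["moves"]}

```bash
mkdir -p pics
cat > h.py <<'E'
from rig import *
import numpy as np, cv2
def snap(n,f):
    c=camera(n); cv2.imwrite('pics/'+f,c['color'][:,:,::-1]); np.savez('pics/'+f+'.npz',**c); return c
def world(c):
    K=c['camera_matrix'];z=c['range_z'];v,u=np.mgrid[0:480,0:640]
    P=np.stack([(u-K[0,2])/K[0,0]*z,(v-K[1,2])/K[1,1]*z,z],-1)
    T=np.linalg.inv(c['world_to_cam']); return P@T[:3,:3].T+T[:3,3]
E
python3 - <<'E'
from h import *
c=snap('top','top1.png'); snap('scene','scene1.png')
s=state();print(s['t'],s['tcp_pos'],s['orientation'],s['opening'])
W=world(c);print(W[::120,::160].round(3).tolist())
E
```

```text
0.1 [ 0.19489926 -0.61948485  0.23032408] [[ 9.53873696e-01  3.00207414e-01 -6.92863806e-04]
 [ 3.00208179e-01 -9.53872160e-01  1.71787113e-03]
 [-1.45185846e-04 -1.84663546e-03 -9.99998284e-01]] 0.08545198798408045
[[[1.458, 1.25, -0.755], [0.942, 0.302, 0.036], [0.941, 0.005, 0.022], [0.944, -0.295, 0.001]], [[0.734, 0.631, -0.002], [0.726, 0.312, 0.002], [0.72, 0.007, 0.001], [0.714, -0.288, 0.001]], [[0.501, 0.622, -0.003], [0.498, 0.309, -0.001], [0.495, 0.009, -0.003], [0.493, -0.282, -0.001]], [[0.275, 0.61, 0.001], [0.276, 0.305, 0.0], [0.277, 0.01, -0.001], [0.278, -0.275, 0.001]]]
```

View pics/top1.png

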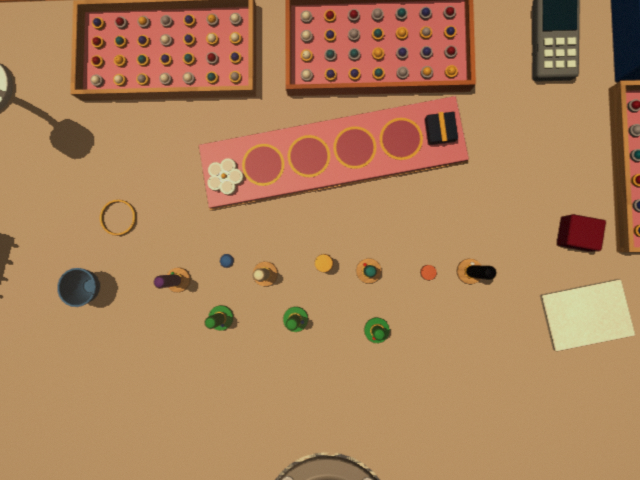

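View pics/scene1.png

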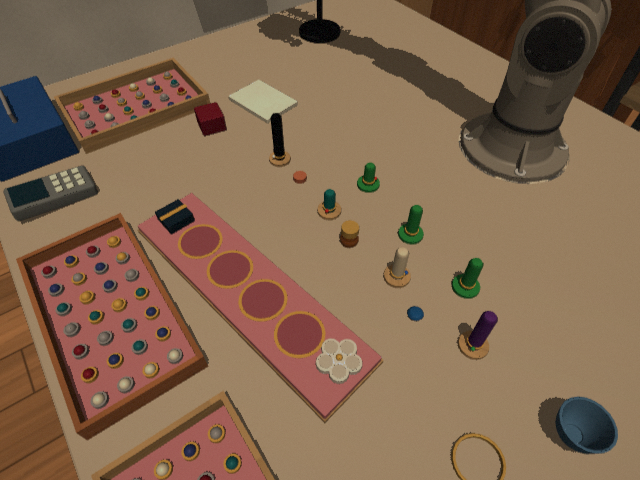

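The top view (column right = −y) shows the board from (205,175) to (465,130), with the dish at (225,176) on the +y end. So black goes on d, purple on c, cream on b and teal on a. The feet are at purple (178,280), cream (265,274), teal (369,271) and black (470,272). The jar is at (324,263).

Run:
```python
from h import *
c=dict(np.load('pics/top1.png.npz')); W=world(c)
K=c['camera_matrix'];T=np.linalg.inv(c['world_to_cam']);print('cam',T[:3,3])
def px(u,v,z):
    d=T[:3,:3]@np.array([(u-K[0,2])/K[0,0],(v-K[1,2])/K[1,1],1]);o=T[:3,3];return o+d*(z-o[2])/d[2]
for n,(u,v,h) in dict(purple=(178,280,.095),cream=(265,274,.075),teal=(369,271,.055),black=(470,272,.115),jar=(324,263,.042),g1=(220,318,.08),g2=(296,319,.08),g3=(377,330,.08),blue=(227,261,.02),red=(429,272,.02)).items():
    f=px(u,v,.008)
    m=(np.hypot(W[...,0]-f[0],W[...,1]-f[1])<.04)
    top=m&(W[...,2]>h-.015) ; post=m&(W[...,2]>.022)
    g=lambda q:(W[q].mean(0).round(4).tolist(),int(q.sum())) if q.any() else None
    print(n,f.round(4),'max',W[m][:,2].max().round(3),'top',g(top),'post',g(post))
# circles: red fill contours
hsv=cv2.cvtColor(c['color'],cv2.COLOR_RGB2HSV)
for (u,v) in [(263,165),(309,156),(355,147),(401,138)]:
    print(c['color'][v,u],px(u,v,.02).round(4))
g=c['color'].astype(int)
ref=g[156,309]; m=(np.abs(g-ref).sum(-1)<40).astype(np.uint8)
n,l,st,ce=cv2.connectedComponentsWithStats(m)
for i in range(1,n):
    if st[i,4]>400: print(st[i],ce[i],px(*ce[i],.02).round(4))
# enlarged crop of the finger area
cv2.imwrite('pics/crop1.png',cv2.resize(c['color'][235:355,140:510,::-1],None,fx=2.1,fy=2.1,interpolation=cv2.INTER_CUBIC))
```

```text
cam [ 0.45521232 -0.02117657  0.81494458]
purple [0.4232 0.2709 0.008 ] max 0.096 top ([0.4241, 0.271, 0.0904], 154) post ([0.4244, 0.2682, 0.0716], 300)
cream [0.4334 0.1096 0.008 ] max 0.078 top ([0.4344, 0.1097, 0.0715], 133) post ([0.4346, 0.1082, 0.0647], 170)
teal [ 0.4378 -0.0798  0.008 ] max 0.057 top ([0.4388, -0.0776, 0.0518], 128) post ([0.4391, -0.0771, 0.0504], 136)
black [ 0.435 -0.26   0.008] max 0.117 top ([0.4371, -0.2571, 0.1111], 172) post ([0.4371, -0.2539, 0.0868], 349)
jar [0.4528 0.0016 0.008 ] max 0.815 top ([0.4548, -0.017, 0.6802], 1463) post ([0.4548, -0.017, 0.6802], 1463)
g1 [0.3538 0.1922 0.008 ] max 0.077 top ([0.3548, 0.1918, 0.0717], 133) post ([0.3561, 0.1895, 0.0605], 222)
g2 [0.3519 0.0531 0.008 ] max 0.076 top ([0.3521, 0.0552, 0.072], 133) post ([0.3537, 0.0541, 0.0653], 177)
g3 [ 0.3323 -0.0926  0.008 ] max 0.057 top None post ([0.3339, -0.0901, 0.0485], 158)
blue [0.4576 0.18   0.008 ] max 0.014 top ([0.4583, 0.1818, 0.009], 148) post None
red [ 0.4354 -0.1873  0.008 ] max 0.015 top ([0.4353, -0.1841, 0.0117], 196) post None
[177  87  78] [0.6325 0.1116 0.02  ]
[175  84  76] [0.6477 0.0272 0.02  ]
[167  76  70] [ 0.6629 -0.0567  0.02  ]
[161  71  66] [ 0.6779 -0.14    0.02  ]
[383 121  37  36 920] [399.73152174 138.94782609] [ 0.6762 -0.1377  0.02  ]
[ 337  129   36   37 1048] [354.42461832 146.90267176] [ 0.6631 -0.0557  0.02  ]
[ 291  138   36   36 1028] [308.54085603 155.59143969] [0.6485 0.028  0.02  ]
[245 147  36  36 998] [262.84669339 164.16633267] [0.634  0.1119 0.02  ]
```

View pics/crop1.png

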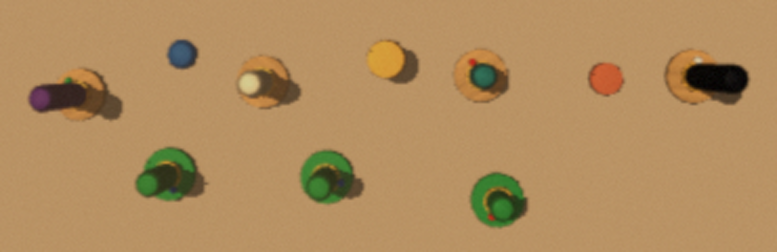

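Emit:
{"api": "arm_command", "payload": {
  "moves": [
    [0.3, 0, 0, 0, 0, 0, 0.153],
    [0.3, 0, 0, 0, 0, 0, 0.152],
    [0.3, 0.03, -0.045, 0, 0, 0, 0],
    [0.3, 0.03, -0.045, 0, 0, 0, 0],
    [0.3, 0.03, -0.045, 0, 0, 0, 0]
  ],
  "grip_force": 40
}}

```text
t: 0.72
tcp_pos: [0.2858, -0.4833, 0.2308]
orientation: [[1.0, -0.0, -0.0], [-0.0, -1.0, 0.001], [-0.0, -0.001, -1.0]]
wrist_force: [0.4, -0.5, -0.6]
opening: 0.0551
```

Emit:
{"api": "arm_command", "payload": {
  "moves": [
    [0.3, 0.03, -0.045, 0, 0, 0, 0],
    [0.3, 0.03, -0.045, 0, 0, 0, 0],
    [0.3, 0.03, -0.045, 0, 0, 0, 0],
    [0.3, 0.03, -0.045, 0, 0, 0, 0],
    [0.3, 0.031, -0.046, 0, 0, 0, 0]
  ]
}}

```text
t: 1.35
tcp_pos: [0.4366, -0.2575, 0.2311]
orientation: [[1.0, -0.0, -0.0], [-0.0, -1.0, -0.0], [-0.0, 0.0, -1.0]]
wrist_force: [1.1, -0.4, -0.1]
opening: 0.0557
```

```bash
cat >> h.py <<'E'
def wrist(f):
    s=state(); c=camera('wrist'); cv2.imwrite('pics/'+f,c['color'][:,:,::-1])
    T=np.eye(4);T[:3,:3]=s['orientation'];T[:3,3]=s['tcp_pos']
    c['world_to_cam']=np.linalg.inv(T@c['mount']); return s,c,world(c)
E
python3 - <<'E'
from h import *
s,c,W=wrist('w1.png');print(s['t'],s['tcp_pos'],c['mount'])
m=(np.hypot(W[...,0]-.437,W[...,1]+.257)<.04)
for a,b in [(.108,.13),(.04,.1),(.004,.012)]:
    q=m&(W[...,2]>a)&(W[...,2]<b);print(q.sum(),W[q].mean(0),W[q].min(0),W[q].max(0))
E
```

```text
1.35 [ 0.43660198 -0.25754491  0.23110153] [[ 4.23863387e-04 -9.48428464e-01 -3.16990961e-01  8.35074631e-02]
 [ 9.99999840e-01  5.21169882e-04 -2.22179937e-04 -3.93648898e-04]
 [ 3.75927918e-04 -3.16990816e-01  9.48428532e-01 -1.42132454e-01]
 [ 0.00000000e+00  0.00000000e+00  0.00000000e+00  1.00000000e+00]]
705 [ 0.44094316 -0.25830015  0.11200846] [ 0.42938992 -0.26874049  0.10800712] [ 0.45067368 -0.24781862  0.11568171]
480 [ 0.44832705 -0.25792264  0.07252634] [ 0.44032602 -0.26888619  0.04011469] [ 0.4508315  -0.24730534  0.09988459]
1024 [ 0.44584656 -0.25811502  0.00749676] [ 0.421991   -0.28023165  0.0041025 ] [ 0.46259352 -0.23533581  0.00976217]
```

View pics/w1.png

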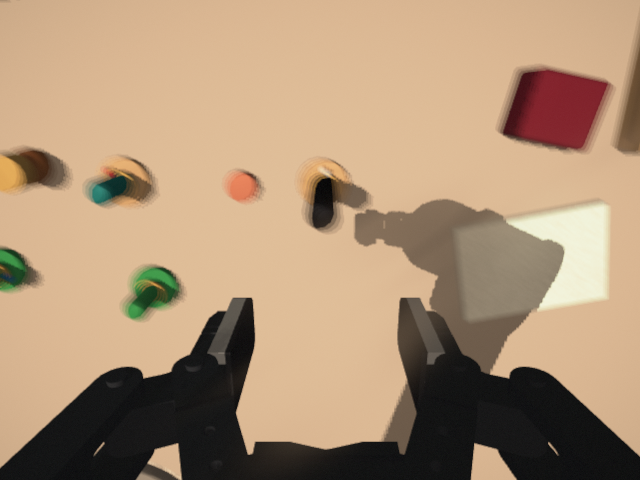

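The wrist view shows the black post centred between the jaws, with its foot at (325,180) and its top at (322,220). I'm going down to grasp it.

Emit:
{"api": "arm_command", "payload": {
  "moves": [
    [0.3, 0.002, 0, 0.05, 0, 0, 0],
    [0.3, 0, 0, 0.05, 0, 0, 0],
    [0.3, 0, 0, 0.05, 0, 0, 0],
    [0.3, 0, 0, 0.021, 0, 0, 0],
    [-1, 0, 0, 0, 0, 0, 0]
  ]
}}

```text
t: 2.02
tcp_pos: [0.4363, -0.2584, 0.0584]
orientation: [[1.0, -0.0, -0.004], [-0.0, -1.0, 0.002], [-0.004, -0.002, -1.0]]
wrist_force: [-0.5, 0.7, -0.9]
opening: 0.0384
```

Emit:
{"api": "arm_command", "payload": {
  "moves": [
    [-1, 0, 0, 0, 0, 0, 0],
    [-1, 0, 0, 0, 0, 0, 0],
    [-1, 0, 0, -0.03, 0, 0, 0]
  ]
}}

```text
t: 2.4
tcp_pos: [0.4367, -0.2584, 0.0898]
orientation: [[1.0, -0.0, -0.003], [-0.0, -1.0, 0.002], [-0.003, -0.002, -1.0]]
wrist_force: [0.9, -0.2, -0.1]
opening: 0.0207
```

Emit:
{"api": "arm_command", "payload": {
  "moves": [
    [-1, 0, 0, -0.06, 0, 0, 0],
    [-1, 0.02, -0.04, -0.06, 0, 0, 0],
    [-1, 0.025, -0.045, 0, 0, 0, 0],
    [-1, 0.025, -0.045, 0, 0, 0, 0],
    [-1, 0.025, -0.045, 0, 0, 0, 0]
  ]
}}

```text
t: 3.02
tcp_pos: [0.5307, -0.0895, 0.2018]
orientation: [[1.0, -0.001, 0.002], [-0.001, -1.0, -0.001], [0.002, 0.001, -1.0]]
wrist_force: [1.2, -0.2, -1.8]
opening: 0.0208
```

Emit:
{"api": "arm_command", "payload": {
  "moves": [
    [-1, 0.025, -0.045, 0, 0, 0, 0],
    [-1, 0.025, -0.045, 0, 0, 0, 0],
    [-1, 0.025, -0.045, 0, 0, 0, 0],
    [-1, 0.025, -0.045, 0, 0, 0, 0],
    [-1, 0.001, -0.015, 0, 0, 0, 0]
  ]
}}

```text
t: 3.65
tcp_pos: [0.6318, 0.109, 0.2012]
orientation: [[1.0, 0.005, 0.002], [0.005, -1.0, 0.003], [0.002, -0.003, -1.0]]
wrist_force: [0.1, -0.8, -1.0]
opening: 0.0208
```

Emit:
{"api": "arm_command", "payload": {
  "moves": [
    [-1, 0, 0, 0, 0, 0, 0],
    [-1, 0, 0, 0, 0, 0, 0]
  ]
}}

```text
t: 3.9
tcp_pos: [0.6306, 0.1017, 0.2006]
orientation: [[1.0, -0.003, -0.0], [-0.003, -1.0, -0.002], [-0.0, 0.002, -1.0]]
wrist_force: [-0.4, 0.0, -1.3]
opening: 0.021
```

```bash
cat > circ.py <<'E'
from h import *
s,c,W=wrist('w2.png');print(s['t'],s['tcp_pos'],s['opening'],s['wrist_force'])
T=np.linalg.inv(c['world_to_cam']);K=c['camera_matrix']
def px(u,v,z):
    d=T[:3,:3]@np.array([(u-K[0,2])/K[0,0],(v-K[1,2])/K[1,1],1]);o=T[:3,3];return o+d*(z-o[2])/d[2]
hsv=cv2.cvtColor(c['color'],cv2.COLOR_RGB2HSV)
D=[[.6335,.112],[.6482,.0278],[.6628,-.056],[.6775,-.1395]]
for u,v in D:
    p=c['world_to_cam']@[u,v,.02,1];p=K@p[:3];p=p/p[2];a,b=int(p[0]),int(p[1])
    if 0<a<640 and 0<b<480: print(a,b,c['color'][b,a],hsv[b,a],px(a,b,.02))
E
python3 circ.py
```

```text
3.9 [0.63064411 0.10166818 0.20059432] 0.02097707534811251 [-0.40800999  0.0490631  -1.3395274 ]
313 199 [226 124 126] [179 115 226] [0.63370105 0.11210945 0.02      ]
418 181 [223 120 121] [  0 118 223] [0.64825444 0.0280351  0.02      ]
525 162 [220 117 119] [179 119 220] [ 0.6631987  -0.05523148  0.02      ]
636 143 [218 116 116] [  0 119 218] [ 0.67771607 -0.13927214  0.02      ]
```

View pics/w2.png

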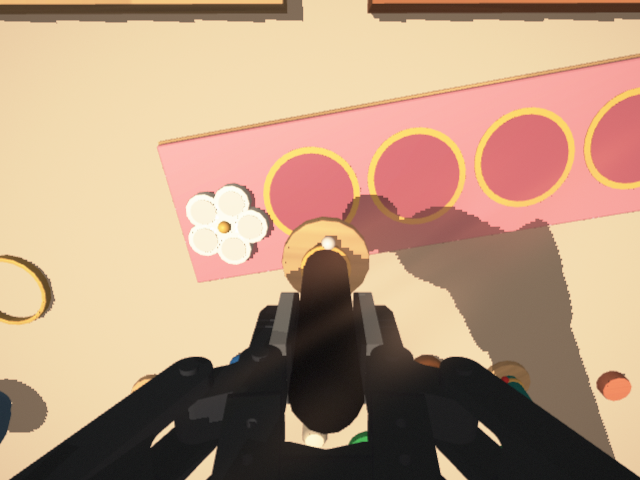

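The ring centres show at about (312,194) and (417,175), roughly 4 mm farther in x than I projected. The black finger hangs level, with its foot at (326,258). I'll correct for that and lower it.

Emit:
{"api": "arm_command", "payload": {
  "moves": [
    [-1, 0.0035, -0.0105, 0, 0, 0, 0],
    [-1, 0, 0, 0.05, 0, 0, 0],
    [-1, 0, 0, 0.045, 0, 0, 0],
    [-1, 0, 0, 0.015, 0, 0, 0],
    [-1, 0, 0, 0, 0, 0, 0]
  ]
}}

```text
t: 4.58
tcp_pos: [0.6343, 0.1148, 0.0901]
orientation: [[1.0, -0.0, -0.001], [-0.0, -1.0, -0.0], [-0.001, 0.0, -1.0]]
wrist_force: [-0.3, -0.1, -0.4]
opening: 0.0211
```

Emit:
{"api": "arm_command", "payload": {
  "moves": [
    [-1, 0, 0.003, 0.005, 0, 0, 0],
    [-1, 0, 0, 0.004, 0, 0, 0],
    [-1, 0, 0, 0, 0, 0, 0]
  ]
}}

```text
t: 4.95
tcp_pos: [0.6346, 0.1117, 0.0819]
orientation: [[1.0, -0.0, 0.001], [-0.0, -1.0, -0.0], [0.001, 0.0, -1.0]]
wrist_force: [0.0, 0.3, -1.7]
opening: 0.0208
```

Emit:
{"api": "arm_command", "payload": {
  "moves": [
    [-1, 0, 0, 0.0015, 0, 0, 0],
    [-1, 0, 0, 0, 0, 0, 0]
  ]
}}

```text
t: 5.2
tcp_pos: [0.6349, 0.112, 0.0811]
orientation: [[1.0, -0.0, 0.001], [-0.0, -1.0, -0.0], [0.001, 0.0, -1.0]]
wrist_force: [-1.4, -0.5, 4.9]
opening: 0.021
```

It touched down (Fz +4.9 N). I'm releasing and rising.

Emit:
{"api": "arm_command", "payload": {
  "moves": [
    [-0.3, 0, 0, 0, 0, 0, 0],
    [0, 0, 0, 0, 0, 0, 0],
    [0.2, 0, 0, 0, 0, 0, 0],
    [0.2, 0, 0, -0.04, 0, 0, 0],
    [0.2, 0, 0, -0.06, 0, 0, 0]
  ]
}}

```text
t: 5.82
tcp_pos: [0.6328, 0.1113, 0.1786]
orientation: [[1.0, -0.0, -0.005], [-0.0, -1.0, -0.001], [-0.005, 0.001, -1.0]]
wrist_force: [1.6, 1.0, 0.9]
opening: 0.0512
```

Emit:
{"api": "arm_command", "payload": {
  "moves": [
    [0.3, 0, 0, -0.045, 0, 0, 0],
    [0.3, -0.03, -0.03, 0, 0, 0, 0],
    [0.3, -0.045, -0.035, 0, 0, 0, 0],
    [0.3, -0.045, -0.035, 0, 0, 0, 0],
    [0.3, -0.045, -0.03, 0, 0, 0, 0]
  ]
}}

```text
t: 6.45
tcp_pos: [0.4677, 0.2432, 0.2249]
orientation: [[1.0, 0.001, 0.0], [0.001, -1.0, 0.0], [0.0, -0.0, -1.0]]
wrist_force: [0.7, 0.8, -1.0]
opening: 0.0554
```

Emit:
{"api": "arm_command", "payload": {
  "moves": [
    [0.3, -0.04, -0.03, 0, 0, 0, 0],
    [0.3, 0, 0, 0, 0, 0, 0],
    [0.3, 0, 0, 0, 0, 0, 0]
  ]
}}

```text
t: 6.82
tcp_pos: [0.43, 0.2713, 0.2249]
orientation: [[1.0, -0.0, 0.001], [-0.0, -1.0, -0.001], [0.001, 0.001, -1.0]]
wrist_force: [0.2, -0.7, -0.8]
opening: 0.0555
```

```bash
cat > meas.py <<'E'
from h import *
import sys
from scipy.optimize import least_squares
def posts(W,P):
    for n,(x,y,b,h) in P.items():
        q=(np.hypot(W[...,0]-x,W[...,1]-y)<.04)&(W[...,2]>b+h-.006)&(W[...,2]<b+h+.01)
        if q.sum()<20: print(n,'none',q.sum());continue
        a,d=np.percentile(W[q],2,0),np.percentile(W[q],98,0)
        print(n,q.sum(),'mean',W[q].mean(0).round(4),'mid',((a+d)/2).round(4))
if __name__=='__main__':
    P=dict(purple=(.424,.271,0,.095),cream=(.4345,.11,0,.075),teal=(.4385,-.078,0,.055),black=(.6375,.112,.02,.115))
    for k in sys.argv[1:]:
        n,t=k.split('@'); i=dict(a=(.6815,-.1395),b=(.6668,-.056),c=(.6522,.0278),d=(.6375,.112))[t]
        P[n]=(*i,.02,P[n][3])
    s,c,W=wrist('wm%d.png'%int(s0*100) if (s0:=state()['t']) else ''); print('wrist',s['t'],s['tcp_pos'],s['opening']); posts(W,P)
    c=snap('top','top%d.png'%int(s0*100)); print('top'); posts(world(c),P)
E
python3 meas.py
```

```text
wrist 6.825 [0.42996161 0.27132999 0.22493206] 0.055465576417987335
purple 584 mean [0.4281 0.2749 0.0923] mid [0.4275 0.2748 0.0919]
cream 535 mean [0.438  0.1141 0.0722] mid [0.4375 0.1135 0.0719]
teal none 0
black none 0
top
purple 115 mean [0.4239 0.2722 0.0926] mid [0.4239 0.2727 0.0926]
cream 115 mean [0.4342 0.1103 0.0726] mid [0.4343 0.1106 0.0725]
teal 101 mean [ 0.4385 -0.0778  0.0525] mid [ 0.4387 -0.0784  0.0525]
black 119 mean [0.6323 0.1111 0.1326] mid [0.6328 0.1115 0.1324]
```

Black measures within about 2 mm of circle d's centre. Purple is next.

Emit:
{"api": "arm_command", "payload": {
  "moves": [
    [0.3, -0.002, -0.003, 0.05, 0, 0, 0],
    [0.3, 0, 0, 0.05, 0, 0, 0],
    [0.3, 0, 0, 0.05, 0, 0, 0],
    [0.3, 0, 0, 0.025, 0, 0, 0],
    [0.3, 0, 0, 0, 0, 0, 0]
  ]
}}

```text
t: 7.55
tcp_pos: [0.4269, 0.2728, 0.0478]
orientation: [[1.0, -0.002, -0.004], [-0.002, -1.0, -0.003], [-0.004, 0.003, -1.0]]
wrist_force: [-0.5, 0.2, 1.4]
opening: 0.0555
```

Emit:
{"api": "arm_command", "payload": {
  "moves": [
    [-1, 0, 0, 0, 0, 0, 0],
    [-1, 0, 0, 0, 0, 0, 0],
    [-1, 0, 0, 0, 0, 0, 0],
    [-1, 0, 0, 0, 0, 0, 0]
  ]
}}

```text
t: 8.05
tcp_pos: [0.4288, 0.2753, 0.0513]
orientation: [[1.0, -0.0, 0.003], [-0.0, -1.0, 0.001], [0.003, -0.001, -1.0]]
wrist_force: [1.0, -1.1, 6.3]
opening: 0.0209
```

Emit:
{"api": "arm_command", "payload": {
  "moves": [
    [-1, 0, 0, -0.06, 0, 0, 0],
    [-1, 0, 0, -0.06, 0, 0, 0],
    [-1, 0, 0, -0.05, 0, 0, 0],
    [-1, 0.037, 0.041, 0, 0, 0, 0],
    [-1, 0.037, 0.041, 0, 0, 0, 0]
  ]
}}

```text
t: 8.68
tcp_pos: [0.502, 0.1925, 0.221]
orientation: [[1.0, 0.002, 0.002], [0.002, -1.0, 0.0], [0.002, -0.0, -1.0]]
wrist_force: [1.0, 0.3, -1.7]
opening: 0.0211
```

Emit:
{"api": "arm_command", "payload": {
  "moves": [
    [-1, 0.037, 0.041, 0, 0, 0, 0],
    [-1, 0.037, 0.041, 0, 0, 0, 0],
    [-1, 0.037, 0.041, 0, 0, 0, 0],
    [-1, 0.038, 0.04, 0, 0, 0, 0],
    [-1, 0, 0, 0, 0, 0, 0]
  ]
}}

```text
t: 9.3
tcp_pos: [0.6522, 0.0234, 0.2186]
orientation: [[1.0, -0.009, -0.0], [-0.009, -1.0, -0.003], [-0.0, 0.003, -1.0]]
wrist_force: [-0.2, 0.4, -1.1]
opening: 0.021
```

Emit:
{"api": "arm_command", "payload": {
  "moves": [
    [-1, 0, 0, 0, 0, 0, 0],
    [-1, 0, 0, 0, 0, 0, 0]
  ]
}}

```text
t: 9.55
tcp_pos: [0.6494, 0.0319, 0.2199]
orientation: [[1.0, 0.003, -0.001], [0.003, -1.0, 0.001], [-0.001, -0.001, -1.0]]
wrist_force: [0.1, -0.7, -1.0]
opening: 0.0211
```

Emit:
{"api": "arm_command", "payload": {
  "moves": [
    [-1, 0.001, 0, 0.05, 0, 0, 0],
    [-1, 0, 0, 0.05, 0, 0, 0],
    [-1, 0, 0, 0.035, 0, 0, 0],
    [-1, 0, 0, 0.008, 0, 0, 0],
    [-1, 0, 0, 0, 0, 0, 0]
  ]
}}

```text
t: 10.18
tcp_pos: [0.6516, 0.0307, 0.0777]
orientation: [[1.0, 0.001, 0.001], [0.001, -1.0, 0.0], [0.001, -0.0, -1.0]]
wrist_force: [-0.1, 0.5, -1.0]
opening: 0.021
```

Emit:
{"api": "arm_command", "payload": {
  "moves": [
    [-1, 0, 0, 0, 0, 0, 0],
    [-1, 0, 0, 0, 0, 0, 0]
  ]
}}

```text
t: 10.42
tcp_pos: [0.6525, 0.0299, 0.0787]
orientation: [[1.0, -0.0, 0.003], [-0.0, -1.0, 0.0], [0.003, -0.0, -1.0]]
wrist_force: [-0.0, 0.2, -1.0]
opening: 0.0213
```

Emit:
{"api": "arm_command", "payload": {
  "moves": [
    [-1, 0, 0, 0.004, 0, 0, 0],
    [-1, 0, 0, 0.0025, 0, 0, 0],
    [-1, 0, 0, 0, 0, 0, 0]
  ]
}}

```text
t: 10.8
tcp_pos: [0.6516, 0.0297, 0.0713]
orientation: [[1.0, -0.0, 0.0], [-0.0, -1.0, -0.0], [0.0, 0.0, -1.0]]
wrist_force: [-1.6, 0.3, 4.9]
opening: 0.0208
```

Emit:
{"api": "arm_command", "payload": {
  "moves": [
    [-0.3, 0, 0, 0, 0, 0, 0],
    [0, 0, 0, 0, 0, 0, 0],
    [0.2, 0, 0, 0, 0, 0, 0],
    [0.2, 0, 0, -0.04, 0, 0, 0],
    [0.2, 0, 0, -0.06, 0, 0, 0]
  ]
}}

```text
t: 11.42
tcp_pos: [0.6497, 0.0295, 0.1691]
orientation: [[1.0, 0.0, -0.005], [0.0, -1.0, -0.0], [-0.005, 0.0, -1.0]]
wrist_force: [1.7, -0.3, -0.1]
opening: 0.0511
```

Emit:
{"api": "arm_command", "payload": {
  "moves": [
    [0.3, 0, 0, -0.045, 0, 0, 0],
    [0.3, -0.043, -0.016, 0, 0, 0, 0],
    [0.3, -0.043, -0.016, 0, 0, 0, 0],
    [0.3, -0.043, -0.017, 0, 0, 0, 0],
    [0.3, -0.043, -0.017, 0, 0, 0, 0]
  ]
}}

```text
t: 12.05
tcp_pos: [0.478, 0.0964, 0.2154]
orientation: [[1.0, -0.0, 0.0], [-0.0, -1.0, -0.0], [0.0, 0.0, -1.0]]
wrist_force: [0.1, 0.8, 0.3]
opening: 0.0555
```

Emit:
{"api": "arm_command", "payload": {
  "moves": [
    [0.3, -0.042, -0.017, 0, 0, 0, 0],
    [0.3, 0, 0, 0, 0, 0, 0],
    [0.3, 0, 0, 0, 0, 0, 0]
  ]
}}

```text
t: 12.42
tcp_pos: [0.4381, 0.1126, 0.2157]
orientation: [[1.0, -0.0, 0.001], [-0.0, -1.0, -0.0], [0.001, 0.0, -1.0]]
wrist_force: [0.3, -0.4, 1.1]
opening: 0.0557
```

```bash
python3 meas.py purple@c
```

```text
wrist 12.425 [0.43808058 0.11256213 0.21569443] 0.0557163530396522
purple none 0
cream 544 mean [0.4382 0.1122 0.0723] mid [0.4379 0.1121 0.0719]
teal 495 mean [ 0.4425 -0.075   0.0522] mid [ 0.4419 -0.0755  0.0519]
black none 0
top
purple 120 mean [0.6455 0.0284 0.1125] mid [0.6463 0.0289 0.1124]
cream none 0
teal 108 mean [ 0.4385 -0.0778  0.0526] mid [ 0.4387 -0.0776  0.0528]
black 123 mean [0.6322 0.1109 0.1324] mid [0.6327 0.1115 0.1323]
```

Purple is within about 3 mm of circle c's centre. Cream is next.

Emit:
{"api": "arm_command", "payload": {
  "moves": [
    [0.3, 0, 0, 0.05, 0, 0, 0],
    [0.3, 0, 0, 0.05, 0, 0, 0],
    [0.3, 0, 0, 0.05, 0, 0, 0],
    [0.3, 0, 0, 0.03, 0, 0, 0],
    [0.3, 0, 0, 0, 0, 0, 0]
  ]
}}

```text
t: 13.15
tcp_pos: [0.4361, 0.1119, 0.0332]
orientation: [[1.0, -0.001, -0.006], [-0.001, -1.0, -0.001], [-0.006, 0.001, -1.0]]
wrist_force: [0.6, -0.3, 0.4]
opening: 0.0559
```

Emit:
{"api": "arm_command", "payload": {
  "moves": [
    [-1, 0, 0, 0, 0, 0, 0],
    [-1, 0, 0, 0, 0, 0, 0],
    [-1, 0, 0, 0, 0, 0, 0],
    [-1, 0, 0, 0, 0, 0, 0]
  ]
}}

```text
t: 13.65
tcp_pos: [0.4389, 0.1129, 0.0367]
orientation: [[1.0, -0.0, 0.003], [-0.0, -1.0, 0.0], [0.003, -0.0, -1.0]]
wrist_force: [0.6, -1.5, 7.1]
opening: 0.0204
```

Emit:
{"api": "arm_command", "payload": {
  "moves": [
    [-1, 0, 0, -0.06, 0, 0, 0],
    [-1, 0, 0, -0.06, 0, 0, 0],
    [-1, 0, 0, -0.05, 0, 0, 0],
    [-1, 0.046, 0.033, 0, 0, 0, 0],
    [-1, 0.046, 0.033, 0, 0, 0, 0]
  ]
}}

```text
t: 14.28
tcp_pos: [0.5305, 0.0464, 0.2068]
orientation: [[1.0, 0.002, 0.003], [0.002, -1.0, -0.0], [0.003, 0.0, -1.0]]
wrist_force: [-0.2, 0.7, -0.8]
opening: 0.0206
```

Emit:
{"api": "arm_command", "payload": {
  "moves": [
    [-1, 0.046, 0.034, 0, 0, 0, 0],
    [-1, 0.046, 0.034, 0, 0, 0, 0],
    [-1, 0.046, 0.033, 0, 0, 0, 0],
    [-1, 0, 0, 0, 0, 0, 0],
    [-1, 0, 0, 0, 0, 0, 0]
  ]
}}

```text
t: 14.9
tcp_pos: [0.6665, -0.0534, 0.2046]
orientation: [[1.0, 0.0, -0.002], [0.0, -1.0, 0.001], [-0.002, -0.001, -1.0]]
wrist_force: [-0.3, 0.7, -1.2]
opening: 0.0209
```

Emit:
{"api": "arm_command", "payload": {
  "moves": [
    [-1, 0, 0, 0, 0, 0, 0],
    [-1, 0, 0, 0, 0, 0, 0]
  ]
}}

```text
t: 15.15
tcp_pos: [0.6668, -0.0531, 0.2059]
orientation: [[1.0, 0.002, 0.0], [0.002, -1.0, -0.0], [0.0, 0.0, -1.0]]
wrist_force: [-0.8, -0.0, -1.0]
opening: 0.0205
```

Emit:
{"api": "arm_command", "payload": {
  "moves": [
    [-1, 0.001, 0.001, 0.05, 0, 0, 0],
    [-1, 0, 0, 0.05, 0, 0, 0],
    [-1, 0, 0, 0.033, 0, 0, 0],
    [-1, 0, 0, 0.008, 0, 0, 0],
    [-1, 0, 0, 0, 0, 0, 0]
  ]
}}

```text
t: 15.78
tcp_pos: [0.6688, -0.0549, 0.0652]
orientation: [[1.0, 0.0, 0.001], [0.0, -1.0, -0.0], [0.001, 0.0, -1.0]]
wrist_force: [-0.2, -0.8, -0.9]
opening: 0.021
```

Emit:
{"api": "arm_command", "payload": {
  "moves": [
    [-1, 0, 0, 0.004, 0, 0, 0],
    [-1, 0, 0, 0.002, 0, 0, 0],
    [-1, 0, 0, 0, 0, 0, 0],
    [-1, 0, 0, 0, 0, 0, 0]
  ]
}}

```text
t: 16.27
tcp_pos: [0.6686, -0.0553, 0.0587]
orientation: [[1.0, -0.0, 0.0], [-0.0, -1.0, -0.0], [0.0, 0.0, -1.0]]
wrist_force: [0.6, -0.0, -1.1]
opening: 0.0205
```

Emit:
{"api": "arm_command", "payload": {
  "moves": [
    [-1, 0, 0, 0.0025, 0, 0, 0],
    [-1, 0, 0, 0, 0, 0, 0],
    [-1, 0, 0, 0, 0, 0, 0]
  ]
}}

```text
t: 16.65
tcp_pos: [0.6689, -0.0553, 0.0568]
orientation: [[1.0, -0.0, 0.001], [-0.0, -1.0, -0.0], [0.001, 0.0, -1.0]]
wrist_force: [-1.5, -0.3, 5.7]
opening: 0.0207
```

Emit:
{"api": "arm_command", "payload": {
  "moves": [
    [-0.3, 0, 0, 0, 0, 0, 0],
    [0, 0, 0, 0, 0, 0, 0],
    [0.2, 0, 0, 0, 0, 0, 0],
    [0.2, 0, 0, -0.04, 0, 0, 0],
    [0.2, 0, 0, -0.06, 0, 0, 0]
  ]
}}

```text
t: 17.27
tcp_pos: [0.6666, -0.0553, 0.1545]
orientation: [[1.0, 0.0, -0.005], [0.0, -1.0, 0.0], [-0.005, -0.0, -1.0]]
wrist_force: [1.2, -0.3, 0.7]
opening: 0.0512
```

Emit:
{"api": "arm_command", "payload": {
  "moves": [
    [0.2, 0, 0, -0.045, 0, 0, 0],
    [0.2, -0.045, 0.004, 0, 0, 0, 0],
    [0.2, -0.045, 0.004, 0, 0, 0, 0],
    [0.2, -0.045, 0.004, 0, 0, 0, 0],
    [0.2, -0.045, 0.004, 0, 0, 0, 0]
  ]
}}

```text
t: 17.9
tcp_pos: [0.4868, -0.0713, 0.2008]
orientation: [[1.0, -0.0, 0.0], [-0.0, -1.0, -0.0], [0.0, 0.0, -1.0]]
wrist_force: [-0.6, -0.3, 0.7]
opening: 0.051
```

Emit:
{"api": "arm_command", "payload": {
  "moves": [
    [0.2, -0.046, 0.004, 0, 0, 0, 0],
    [0.2, 0, 0, 0, 0, 0, 0],
    [0.2, 0, 0, 0, 0, 0, 0]
  ]
}}

```text
t: 18.27
tcp_pos: [0.4432, -0.0751, 0.2014]
orientation: [[1.0, -0.0, 0.002], [-0.0, -1.0, -0.0], [0.002, 0.0, -1.0]]
wrist_force: [0.2, -0.1, -0.2]
opening: 0.0513
```

```bash
python3 meas.py purple@c cream@b; ls pics
```

```text
wrist 18.275 [ 0.44324835 -0.0751245   0.20135278] 0.051284526052823694
purple none 0
cream none 0
teal 529 mean [ 0.4427 -0.077   0.0523] mid [ 0.4421 -0.0771  0.052 ]
black none 0
top
purple 120 mean [0.6454 0.0288 0.1126] mid [0.6461 0.0288 0.1125]
cream 114 mean [ 0.6626 -0.0561  0.0925] mid [ 0.6629 -0.0565  0.0926]
teal none 0
black 124 mean [0.6322 0.1111 0.1324] mid [0.6329 0.1114 0.1324]
crop1.png
scene1.png
scene1.png.npz
top1.png
top1.png.npz
top1242.png
top1242.png.npz
top1827.png
top1827.png.npz
top682.png
top682.png.npz
w1.png
w2.png
wm1242.png
wm1827.png
wm682.png
```

Emit:
{"api": "arm_command", "payload": {
  "moves": [
    [0.2, -0.001, 0.002, 0.05, 0, 0, 0],
    [0.2, 0, 0, 0.05, 0, 0, 0],
    [0.2, 0, 0, 0.045, 0, 0, 0],
    [0.2, 0, 0, 0.022, 0, 0, 0],
    [0.2, 0, 0, 0.008, 0, 0, 0]
  ]
}}

```text
t: 19.0
tcp_pos: [0.4414, -0.0767, 0.0243]
orientation: [[1.0, 0.001, -0.002], [0.001, -1.0, 0.001], [-0.002, -0.001, -1.0]]
wrist_force: [-0.1, 0.1, 0.0]
opening: 0.0514
```

Emit:
{"api": "arm_command", "payload": {
  "moves": [
    [0.2, 0, 0, 0, 0, 0, 0],
    [-1, 0, 0, 0, 0, 0, 0],
    [-1, 0, 0, 0, 0, 0, 0],
    [-1, 0, 0, 0, 0, 0, 0],
    [-1, 0, 0, 0, 0, 0, 0]
  ]
}}

```text
t: 19.62
tcp_pos: [0.4425, -0.0775, 0.027]
orientation: [[1.0, -0.0, 0.002], [-0.0, -1.0, -0.001], [0.002, 0.001, -1.0]]
wrist_force: [-1.0, -0.6, 5.8]
opening: 0.0204
```

Emit:
{"api": "arm_command", "payload": {
  "moves": [
    [-1, 0, 0, -0.06, 0, 0, 0],
    [-1, 0, 0, -0.06, 0, 0, 0],
    [-1, 0, 0, -0.05, 0, 0, 0],
    [-1, 0.048, 0.012, 0, 0, 0, 0],
    [-1, 0.048, 0.012, 0, 0, 0, 0]
  ]
}}

```text
t: 20.25
tcp_pos: [0.5385, -0.1018, 0.1975]
orientation: [[1.0, -0.0, 0.003], [-0.0, -1.0, -0.001], [0.003, 0.001, -1.0]]
wrist_force: [-0.3, -0.6, -0.5]
opening: 0.0205
```

Emit:
{"api": "arm_command", "payload": {
  "moves": [
    [-1, 0.048, 0.012, 0, 0, 0, 0],
    [-1, 0.048, 0.012, 0, 0, 0, 0],
    [-1, 0.048, 0.013, 0, 0, 0, 0],
    [-1, 0, 0, 0, 0, 0, 0],
    [-1, 0, 0, 0, 0, 0, 0]
  ]
}}

```text
t: 20.88
tcp_pos: [0.6803, -0.1378, 0.1951]
orientation: [[1.0, 0.0, -0.002], [0.0, -1.0, 0.001], [-0.002, -0.001, -1.0]]
wrist_force: [-1.1, 0.8, -0.6]
opening: 0.0207
```

Emit:
{"api": "arm_command", "payload": {
  "moves": [
    [-1, 0, 0, 0, 0, 0, 0],
    [-1, 0, 0, 0, 0, 0, 0]
  ]
}}

```text
t: 21.12
tcp_pos: [0.6807, -0.1381, 0.1966]
orientation: [[1.0, 0.0, 0.0], [0.0, -1.0, -0.0], [0.0, 0.0, -1.0]]
wrist_force: [-0.3, 0.3, -1.6]
opening: 0.0205
```

Emit:
{"api": "arm_command", "payload": {
  "moves": [
    [-1, 0.001, 0, 0.05, 0, 0, 0],
    [-1, 0, 0, 0.05, 0, 0, 0],
    [-1, 0, 0, 0.033, 0, 0, 0],
    [-1, 0, 0, 0.008, 0, 0, 0],
    [-1, 0, 0, 0, 0, 0, 0]
  ]
}}

```text
t: 21.75
tcp_pos: [0.6827, -0.1383, 0.0558]
orientation: [[1.0, -0.0, 0.001], [-0.0, -1.0, -0.0], [0.001, 0.0, -1.0]]
wrist_force: [0.5, -0.0, 0.2]
opening: 0.0206
```

Emit:
{"api": "arm_command", "payload": {
  "moves": [
    [-1, 0, 0, 0.004, 0, 0, 0],
    [-1, 0, 0, 0.002, 0, 0, 0],
    [-1, 0, 0, 0, 0, 0, 0],
    [-1, 0, 0, 0, 0, 0, 0]
  ]
}}

```text
t: 22.25
tcp_pos: [0.6825, -0.1383, 0.0492]
orientation: [[1.0, -0.0, 0.0], [-0.0, -1.0, -0.0], [0.0, 0.0, -1.0]]
wrist_force: [-0.0, 0.3, 0.1]
opening: 0.0205
```

Emit:
{"api": "arm_command", "payload": {
  "moves": [
    [-1, 0, 0, 0.0025, 0, 0, 0],
    [-1, 0, 0, 0, 0, 0, 0],
    [-1, 0, 0, 0, 0, 0, 0]
  ]
}}

```text
t: 22.62
tcp_pos: [0.6827, -0.1384, 0.0471]
orientation: [[1.0, -0.0, 0.001], [-0.0, -1.0, -0.0], [0.001, 0.0, -1.0]]
wrist_force: [-1.1, 0.1, 4.3]
opening: 0.0206
```

Teal has touched down. I'm releasing it, rising and backing away so the cameras can see the row.

Emit:
{"api": "arm_command", "payload": {
  "moves": [
    [-0.3, 0, 0, 0, 0, 0, 0],
    [0, 0, 0, 0, 0, 0, 0],
    [0.2, 0, 0, 0, 0, 0, 0],
    [0.2, 0, 0, -0.04, 0, 0, 0],
    [0.2, 0, 0, -0.06, 0, 0, 0]
  ]
}}

```text
t: 23.25
tcp_pos: [0.6805, -0.1381, 0.1449]
orientation: [[1.0, 0.0, -0.005], [0.0, -1.0, 0.001], [-0.005, -0.001, -1.0]]
wrist_force: [2.1, 0.1, -0.2]
opening: 0.051
```

Emit:
{"api": "arm_command", "payload": {
  "moves": [
    [0.2, 0, 0, -0.06, 0, 0, 0],
    [0.2, -0.045, 0.02, 0, 0, 0, 0],
    [0.2, -0.045, 0.03, 0, 0, 0, 0],
    [0.2, -0.045, 0.03, 0, 0, 0, 0],
    [0.2, -0.045, 0.03, 0, 0, 0, 0]
  ]
}}

```text
t: 23.88
tcp_pos: [0.5008, -0.2491, 0.2064]
orientation: [[1.0, -0.0, 0.0], [-0.0, -1.0, -0.001], [0.0, 0.001, -1.0]]
wrist_force: [-0.2, -1.6, 0.5]
opening: 0.0512
```

Emit:
{"api": "arm_command", "payload": {
  "moves": [
    [0.2, 0, 0.03, 0, 0, 0, 0],
    [0.2, 0, 0.03, 0, 0, 0, 0],
    [0.2, 0, 0, 0, 0, 0, 0],
    [0.2, 0, 0, 0, 0, 0, 0]
  ]
}}

```text
t: 24.38
tcp_pos: [0.5025, -0.3072, 0.2062]
orientation: [[1.0, 0.001, -0.0], [0.001, -1.0, 0.001], [-0.0, -0.001, -1.0]]
wrist_force: [-0.4, 0.6, 0.7]
opening: 0.0513
```

```bash
python3 meas.py black@d purple@c cream@b teal@a
python3 - <<'E'
from h import *
import glob
snap('scene','scene2.png'); f=[x for x in sorted(glob.glob('pics/top2*.png'))][-1]
cv2.imwrite('pics/final.png',np.vstack([cv2.imread('pics/scene2.png')[130:420,0:560],cv2.imread(f)[80:360,0:560]]))
a=dict(np.load('pics/top1.png.npz'));b=dict(np.load(f+'.npz'))
print('jar dif',np.abs(a['color'][250:278,310:338].astype(int)-b['color'][250:278,310:338]).mean())
E
```

```text
wrist 24.375 [ 0.50252694 -0.30715438  0.2062117 ] 0.05130727069664403
purple none 0
cream none 0
teal none 0
black none 0
top
purple 115 mean [0.6453 0.0285 0.1127] mid [0.6459 0.0288 0.1125]
cream 114 mean [ 0.6625 -0.0563  0.0925] mid [ 0.6628 -0.0563  0.0922]
teal 109 mean [ 0.6779 -0.138   0.0724] mid [ 0.6784 -0.1384  0.0725]
black 124 mean [0.632  0.1113 0.1325] mid [0.6327 0.1115 0.1326]
jar dif 1.2916666666666667
```

View pics/final.png

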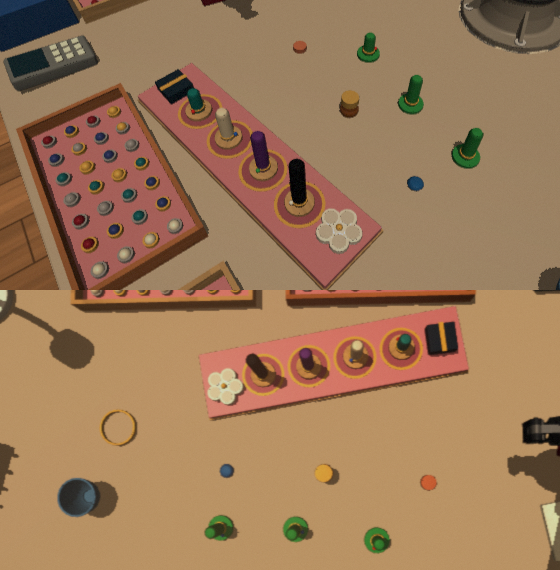

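The last picture shows all four fingers upright, each inside its ring. Black, at (298,180) in the scene half, is beside the dish, followed by purple, cream and teal. The jar and the green look-alikes are where they were.

```bash
python3 -c "
from rig import *
print(hand_in())"
```

```text
the job is handed in; nothing more can be done
None
```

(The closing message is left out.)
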